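# Hang the square-tray carrier on the conveyor rail

## Robot

A 7-joint arm with a two-finger parallel gripper is mounted at the origin on a cart in front of the work surface, level with it; the furniture and walls round the work are solid. World frame = base frame: x ahead of the robot, y to its left, z up, the work surface at z = 0. Lengths are in m, angles in rad, forces in N, time in s.
With the tool pointing down it reaches from about 0.4 to 0.85 m from the base axis. Payload 10.4 kg.
Tool frame: the origin (TCP) lies midway between the tips of the shut fingers; the grasp point (between the pads) lies 19 mm behind it; y points along the fingers, x is the direction in which the jaws open and shut, and the axes are right-handed (so a half turn about y gives the same grasp; the last joint's range is limited). The gripper opens to 87 mm and grips with 3 to 60 N. Pads are 19 mm wide; open, the fingers measure 117 mm over their backs; the gripper's body (75 mm by 190 mm) begins 51 mm behind the grasp point.
Start: joints at [1.302, 0.332, -0.065, 1.46, 0.022, 1.35, -0.088], TCP at [0.152, -0.606, 0.223] pointing down, gripper open.
Joint ranges: [-2.6, 2.6], [-0.5, 2.12], [-1.47, 1.34], [0.16, 2.42], [-1.27, 4.41], [0.06, 2.06], [-2.6, 2.6]. Speed limits (rad/s): [2.22, 2.22, 2.79, 2.79, 3.14, 3.14, 3.14].

## Interface

Orientations are given as a unit quaternion [x, y, z, w].
In Python, from bench import * gives the robot as it stands.
- The arm moves only by the tool jog_arm, never from a script. Its argument "commands" is a list of rows, each an object with "translation": the shift along the world's x, y, z in mm, a list of three; "twist": the turn about the world's z in rad. A call has 1 to 20 rows; each row shifts and turns the commanded pose from where the row before left it; what a row does not reach is not made up. A row lasts 1/10 s, in which the tool goes at most 50 mm and 8.59 degrees, less where a joint would pass 70% of its speed; a pose out of reach is approached as far as the arm can. A call is refused whole if a number of a shift passes 50 or a number of a turn 0.15, either way. A call with a gripper value outside its range is refused whole. "grip" is the closure, from 0 (fully open) to 1 (shut), set as the call begins (left out, the last holds). The fingers move at their own pace and stop on an object; "grip_force" is the grip in N (left out, the last holds). Time passes only in rows, so rows that do not move let the fingers close. It gives the time, the measured TCP pose, the force and the opening at its end, in the units of the state.
- read_state(): the state, without advancing time (a new reading comes with each control period).
- camera(name): name is "side" or "top"; returns a dict with "img" (384x512x3 uint8, red, green, blue), "fx", "fy", "cx", "cy" (pixels), "cam_to_world" (4x4, takes a point from camera to world coordinates). Camera axes: x right, y down, z forward; pixel columns grow to the right and rows downward; lengths in m; the calibration is good to about 2 mm. A picture is of the moment at which its call begins. There is no depth.
- close_job(): hands the job in, once; it reports no verdict.
The state is a dict: "time": time; "joint_positions": joint angles; "joint_vel": joint speeds; "joint_torque": joint torques, N m; "ee_pos": TCP position; "eef_rot": TCP orientation; "ft_force": force on the tool from outside, world axes, zero at the start; "torque": the same for the moment, N m; "width": finger opening in m.
Only numpy, scipy, OpenCV 4.12 (cv2) and the standard library are available. Lean on these libraries where they do the work, as an engineer would, in place of code of your own. Each camera call takes 0.05 s, during which the arm holds its last target.

## Task

Two hook-on carriers stand on the bench in front of a short section of conveyor rail. Take the one with the square tray, lift its hook over the anti-jump lip along the near edge of the rail and lower it gently, without dropping it, until it hangs from the lip with the hook's tip down behind it, upright and square to the rail, near the middle between the two posts. Leave the carrier with the round tray, the hole saw and the nut where they stand, and let go of the carrier at the end.

Things in the scene. Friction and masses are not known exactly. Their poses are not given: they have to be found in the camera images.
- square_carrier: Steel carrier to hang, 198 mm tall, about 0.45 kg, upright on its square tray (84 x 84 mm, rim 16 mm high). Origin: centre of the tray's underside; z up; x from shank to hook's tip, at the start away from the robot within 26 degrees. Upper parts are centred on y = 0. Shank: strip at x = -28 to -22 mm, 36 mm wide, from the tray up to a flat bridge (x = -28 to 28, z = 140 to 148 mm).
- lug (a point): Middle of the square-tray carrier's lifting lug, to be gripped: an upright block on the bridge, 16 mm thick in x, 24 mm wide in y, 50 mm high, from 148 to 198 mm above the carrier's origin and straight above it; this point is 173 mm above the origin. The centre of mass lies below it. Axes as the carrier's.
- hook_seat (a point): Point of the square-tray carrier that comes to rest on the lip: centre of the bridge's flat underside, 140 mm above the carrier's origin. The hook's opening below it is 42 mm wide in x, from the shank at x = -22 mm to the tip at x = +20 mm. Axes as the carrier's.
- hook_tip (a point): Lower end of the square-tray carrier's hook tip, at x = 24 mm, z = 118 mm in the carrier's frame; the tip is 8 mm thick in x, 36 mm wide and reaches 22 mm below the bridge. Axes as the carrier's.
- rail: Grey conveyor rail on two posts, fixed. Origin: at bench height under the middle of the lip; x away from the robot within 15 degrees, y along the rail, z up. Channel 330 mm long, open on top: lip along the near edge, floor 133 to 139 mm high, low back flange (153 mm high) at x = 53 to 59 mm. Below it free space between posts at y = +150 and -150 mm (22 mm wide; foot plates 50 mm wide, 8 mm high).
- rail_lip (a point): Middle of the anti-jump lip's top edge, 165 mm above the bench; lip 6 mm thick, x = -3 to 3 mm. A hung carrier's origin is 25 mm above the bench below the lip, its tray beneath the rail. On the way in, the tip passes over the lip and the tray under the rail: carrier's origin 50 to 110 mm above the bench. Axes as the rail's.
- round_carrier: The other steel carrier, not to be moved: same hook, shank and lug, 198 mm tall, but on a flat round tray 84 mm across, 8 mm thick. Origin: centre of the tray's underside. Either of the two carriers may be the left one.
- hole_saw: Dark hole saw standing on its teeth, 50 mm across, 61 mm tall, not to be moved. Origin: centre of its underside.
- nut_a: Rusty hex nut lying flat, 34 x 30 x 14 mm, not to be moved. Origin: centre of its underside.

How it is judged:
By the outcome, as a careful person would: the job done as asked, in the order asked, and still so for the second after the job is handed in, with the robot touching nothing.
It also fails if it takes over 38 s, if anything falls off the work surface, if the arm or the gripper's body presses on something with over 40 N, if the wrist force passes 120 N, or if a joint passes its speed limit or range.

## Working session

There is one attempt and no reset: what is moved stays moved. The work goes in short steps, Python scripts to look and compute and a tool call to move; the robot and the scene stay as the last step left them, time stands still between calls to the robot, and variables do not carry over. Pictures are saved under pics/ and viewed, and the job is handed in when it is done.

Besides the shell and the picture viewer there is one more tool, called after "Emit:" as a command line: name --argument value ..., lists and objects as JSON in quotes. jog_arm: Moves the arm, as the interface text tells. Its arguments: {"type":"object","properties":{"commands":{"type":"array"},"grip":{"type":"number"},"grip_force":{"type":"number"}},"required":["commands"]}

```bash
mkdir -p pics; ls; python3 - <<'E'
from bench import *
import cv2, pickle, numpy as np
np.set_printoptions(precision=4,suppress=True)
s=read_state(); print({k:np.round(v,4) for k,v in s.items()})
for n in ["side","top"]:
    c=camera(n); pickle.dump(c,open(f"{n}0.pkl","wb"))
    cv2.imwrite(f"pics/{n}0.png",c["img"][:,:,::-1])
    print(n,c["fx"],c["fy"],c["cx"],c["cy"]); print(c["cam_to_world"])
E
```

```text
pics
{'time': np.float64(0.0), 'joint_positions': array([ 1.3024,  0.3328, -0.0647,  1.461 ,  0.0216,  1.3499, -0.0885]), 'joint_vel': array([-0.0008, -0.0007,  0.0007, -0.0008,  0.002 ,  0.002 , -0.0019]), 'joint_torque': array([  0.0003, -62.3256,   0.0251, -38.9893,  -0.0613,   0.0398,
         0.0001]), 'ee_pos': array([ 0.152 , -0.6058,  0.2218]), 'eef_rot': array([-0.5572,  0.4353, -0.4345,  0.5578]), 'ft_force': array([ 0.102 , -0.5499, -0.0412]), 'torque': array([-0.0292,  0.0325, -0.0292]), 'width': np.float64(0.087)}
side 471.47147073095005 471.47147073095005 254.3505460232415 193.06257358957728
[[ 0.9996 -0.0096  0.0279  0.5149]
 [-0.0291 -0.4802  0.8767 -0.9528]
 [ 0.005  -0.8771 -0.4803  0.5321]
 [ 0.      0.      0.      1.    ]]
top 369.80730650741555 369.80730650741555 253.71848787184786 190.63622089641862
[[ 0.0014 -0.9883  0.1522  0.4075]
 [-0.9995  0.0033  0.0311 -0.207 ]
 [-0.0312 -0.1522 -0.9879  0.9541]
 [ 0.      0.      0.      1.    ]]
```

View pics/side0.png

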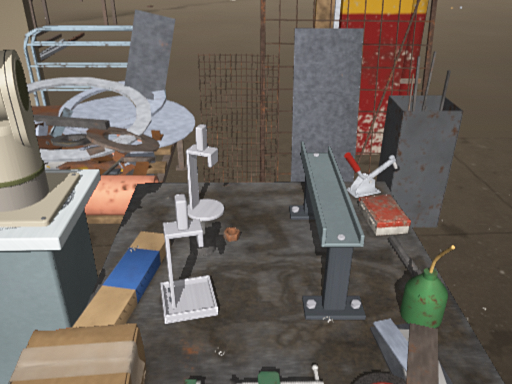

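View pics/top0.png

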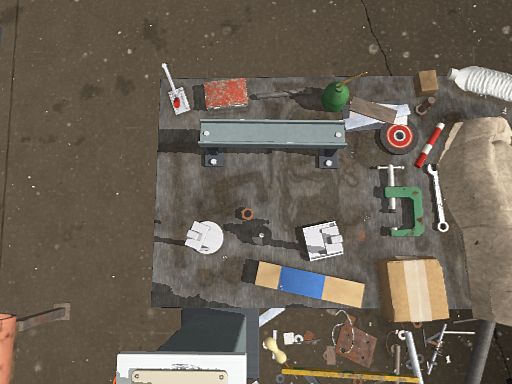

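```bash
python3 - <<'E'
import pickle,cv2,numpy as np
t=pickle.load(open("top0.pkl","rb"))["img"][:,:,::-1]; s=pickle.load(open("side0.pkl","rb"))["img"][:,:,::-1]
cv2.imwrite("pics/topA.png",cv2.resize(t[170:290,160:360],None,fx=4,fy=4,interpolation=cv2.INTER_CUBIC))
cv2.imwrite("pics/sideA.png",cv2.resize(s[110:330,140:300],None,fx=2.7,fy=2.7,interpolation=cv2.INTER_CUBIC)) 
b=np.clip(t[100:300,150:360].astype(float)*2.2,0,255).astype(np.uint8)
cv2.imwrite("pics/topB.png",cv2.resize(b,None,fx=2.9,fy=2.9,interpolation=cv2.INTER_CUBIC))
E
```

```text
(no output)
```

View pics/topA.png

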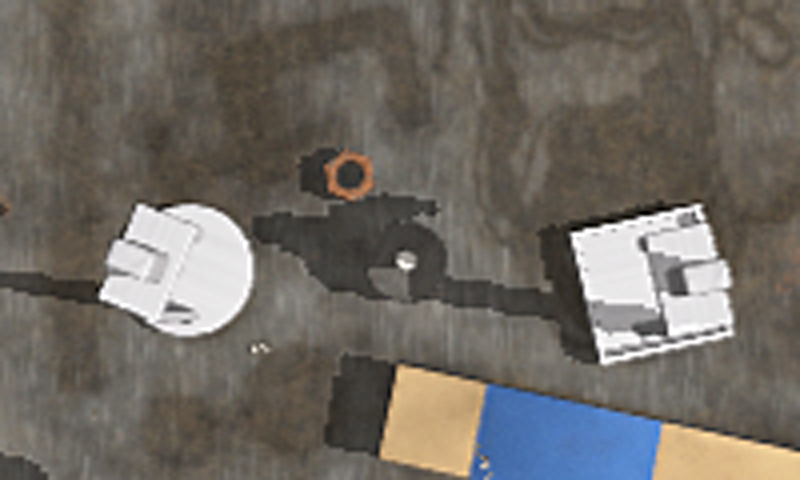

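View pics/sideA.png

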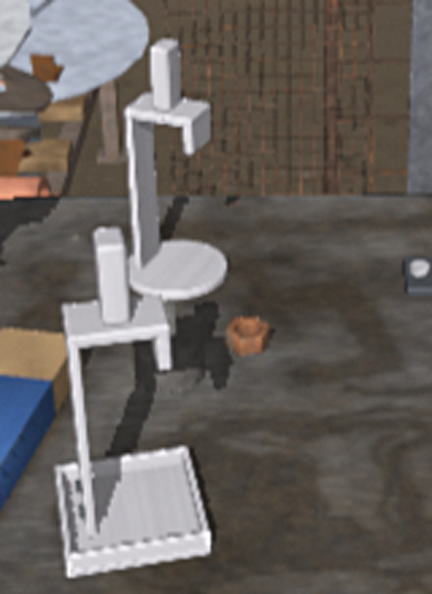

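View pics/topB.png

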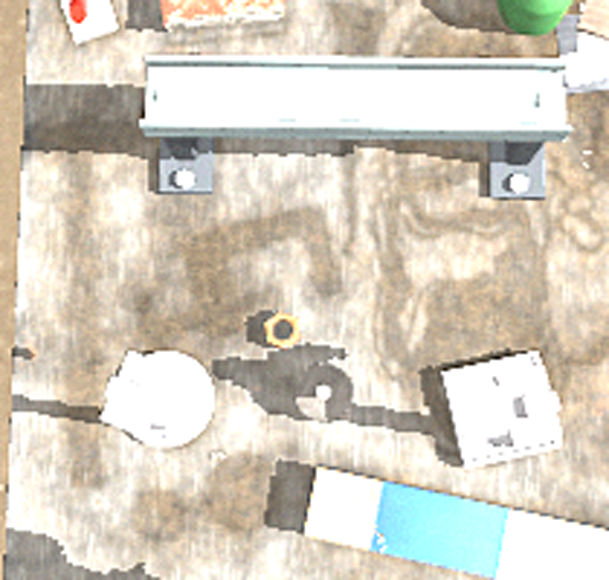

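```bash
cat > h.py <<'E'
import pickle,cv2,numpy as np
np.set_printoptions(precision=4,suppress=True)
def ray(c,p):
    p=np.asarray(p,float); d=np.array([(p[0]-c["cx"])/c["fx"],(p[1]-c["cy"])/c["fy"],1]); T=c["cam_to_world"]
    return T[:3,3],T[:3,:3]@d
def onz(c,p,z):
    o,d=ray(c,p); return o+d*(z-o[2])/d[2]
def proj(c,X):
    T=c["cam_to_world"]; q=T[:3,:3].T@(np.asarray(X)-T[:3,3]); return np.array([c["fx"]*q[0]/q[2]+c["cx"],c["fy"]*q[1]/q[2]+c["cy"]])
E
python3 - <<'E'
from h import *
from scipy.spatial.transform import Rotation as R
from bench import read_state
print(R.from_quat(read_state()["eef_rot"]).as_matrix())
t=pickle.load(open("top0.pkl","rb")); s=pickle.load(open("side0.pkl","rb"))
A=lambda p:(160+(p[0]+.5)/4-.5,170+(p[1]+.5)/4-.5)
S=lambda p:(140+(p[0]+.5)/2.7-.5,110+(p[1]+.5)/2.7-.5)
P=np.array([onz(t,A(p),.016) for p in [(570,232),(703,205),(735,335),(600,363)]])
print("tray",P[:,:2],P.mean(0)); 
for i in range(4):
    d=P[(i+1)%4]-P[i]; print(np.linalg.norm(d[:2]),np.degrees(np.arctan2(d[1],d[0])))
# lug top in both views
print("round tray",onz(t,A((190,270)),.008),"saw",onz(t,A((405,262)),.061),"nut",onz(t,A((349,175)),.014))
# side crop for lug top corners, and zoom
sm=s["img"][:,:,::-1]; tm=t["img"][:,:,::-1]
cv2.imwrite("pics/sideL.png",cv2.resize(sm[185:255,155:235],None,fx=8,fy=8,interpolation=cv2.INTER_NEAREST))
cv2.imwrite("pics/topL.png",cv2.resize(tm[215:265,295:350],None,fx=11,fy=11,interpolation=cv2.INTER_NEAREST))
cv2.imwrite("pics/topR.png",cv2.resize(tm[110:175,190:355],None,fx=4.8,fy=4.8,interpolation=cv2.INTER_NEAREST))
cv2.imwrite("pics/sideR.png",cv2.resize(sm[135:325,280:380],None,fx=3.1,fy=3.1,interpolation=cv2.INTER_NEAREST))
E
```

```text
[[ 0.2433 -0.0004  0.9699]
 [-0.9699  0.0012  0.2433]
 [-0.0012 -1.     -0.0001]]
tray [[ 0.4574 -0.2997]
 [ 0.4743 -0.3834]
 [ 0.3936 -0.4006]
 [ 0.3763 -0.3167]] [ 0.4254 -0.3501  0.016 ]
0.08545287887169978 -78.57807129763407
0.08248823604734098 -167.98740208640308
0.08562492024955261 101.66041483315647
0.08284303737032464 11.891589024520977
round tray [ 0.4337 -0.0585  0.008 ] saw [ 0.4371 -0.1963  0.061 ] nut [ 0.4938 -0.1601  0.014 ]
```

View pics/sideL.png

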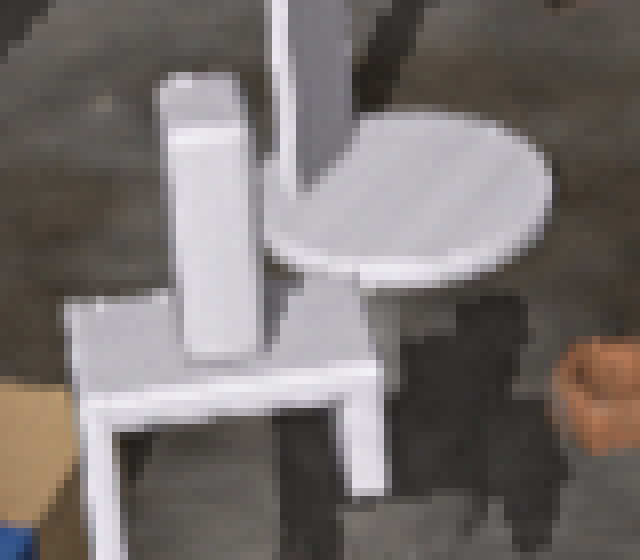

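View pics/topL.png

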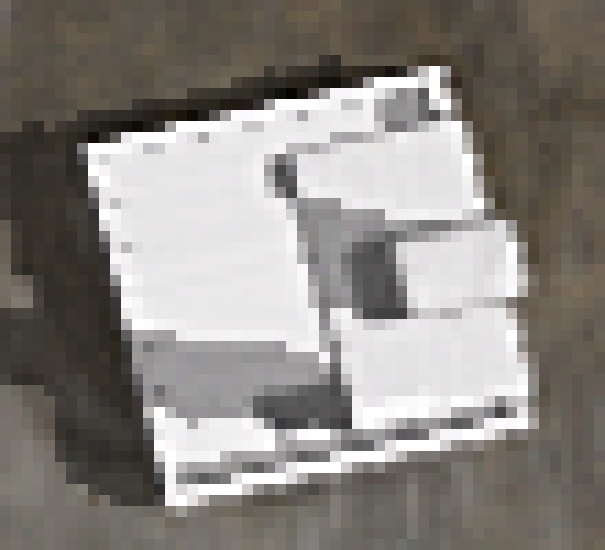

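View pics/topR.png

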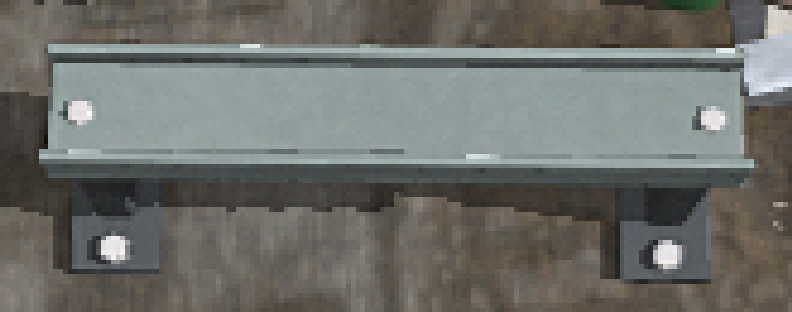

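View pics/sideR.png

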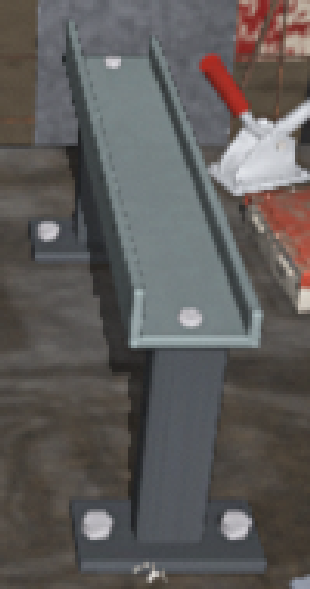

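```bash
python3 - <<'E'
from h import *
t=pickle.load(open("top0.pkl","rb")); s=pickle.load(open("side0.pkl","rb"))
z=lambda p,o,k:(o[0]+(p[0]+.5)/k-.5,o[1]+(p[1]+.5)/k-.5)
print("lugtop top",onz(t,z((464,268),(295,215),11),.198),"side",onz(s,z((203,103),(155,185),8),.198))
# subpixel lip: column profiles
g=t["img"].astype(int).sum(2)
for c in [205,230,270,310,340]: print(c,g[134:152,c])
l=onz(t,z((40,156),(190,110),4.8),.165); r=onz(t,z((753,163.5),(190,110),4.8),.165)
print("lip",l,r,(l+r)/2,np.linalg.norm(l-r),np.degrees(np.arctan2(l[1]-r[1],l[0]-r[0]))-90)
S=lambda p:z(p,(280,135),3.1)
print("side lip near end",onz(s,S((138,291)),.165),"far",onz(s,S((71,22)),.165))
for p in [(113,248),(666,255)]: print("foot bolt",onz(t,z(p,(190,110),4.8),.01))
c=np.array([.425,-.350]);a=np.radians(11.8)
for zz in (.148,.198): print(proj(t,[*c,zz]),proj(s,[*c,zz]))
E
```

```text
lugtop top [ 0.4251 -0.3507  0.198 ] side [ 0.4262 -0.354   0.198 ]
205 [705 402 443 468 465 464 460 579 529 322 221 219 259 158 175 160 172 153]
230 [467 474 477 476 484 472 479 396 494 451 226 206 220 196 182 182 176 170]
270 [456 460 457 458 456 457 473 322 450 500 236 213 230 257 138 140 146 140]
310 [459 459 464 467 469 468 470 476 466 510 454 241 225 228 177 179 184 189]
340 [726 687 536 452 463 461 461 464 419 477 521 233 214 223 226 284 293 283]
lip [ 0.6383 -0.0584  0.165 ] [ 0.6323 -0.3849  0.165 ] [ 0.6353 -0.2217  0.165 ] 0.3265438357851181 -1.0569614212083565
side lip near end [ 0.6328 -0.3901  0.165 ] far [ 0.6402 -0.0683  0.165 ]
foot bolt [ 0.6314 -0.0706  0.01  ]
foot bolt [ 0.6257 -0.3712  0.01  ]
[331.9474 239.4759] [181.795  225.1211]
[336.3581 238.9374] [179.427  196.1176]
```

Emit:
jog_arm --commands '[{"translation": [0, 0, 20], "twist": 0}, {"translation": [0, 0, 30], "twist": 0}, {"translation": [10, 10, 20], "twist": -0.02}, {"translation": [25, 23, 0], "twist": -0.02}, {"translation": [25, 23, 0], "twist": 0}, {"translation": [25, 23, 0], "twist": 0}, {"translation": [25, 23, 0], "twist": 0}, {"translation": [25, 23, 0], "twist": 0}, {"translation": [25, 23, 0], "twist": 0}, {"translation": [25, 23, 0], "twist": 0}, {"translation": [25, 23, 0], "twist": 0}, {"translation": [25, 23, 0], "twist": 0}, {"translation": [25, 23, 0], "twist": 0}, {"translation": [13, 15, 0], "twist": 0}, {"translation": [0, 0, 0], "twist": 0}, {"translation": [0, 0, 0], "twist": 0}]' --grip 0 --grip_force 40

```text
time: 1.7
ee_pos: [0.4248, -0.3514, 0.2923]
eef_rot: [0.549, -0.446, 0.446, -0.549]
ft_force: [-0.3, -0.6, -0.1]
width: 0.087
```

Emit:
jog_arm --commands '[{"translation": [0, 0, -15], "twist": 0}, {"translation": [0, 0, -25], "twist": 0}, {"translation": [0, 0, -25], "twist": 0}, {"translation": [0, 0, -25], "twist": 0}, {"translation": [0, 0, -20], "twist": 0}, {"translation": [0, 0, -15], "twist": 0}, {"translation": [0, 0, -9], "twist": 0}, {"translation": [0, 0, 0], "twist": 0}, {"translation": [0, 0, 0], "twist": 0}]'

```text
time: 2.6
ee_pos: [0.4253, -0.3517, 0.1593]
eef_rot: [0.549, -0.446, 0.446, -0.549]
ft_force: [0.7, 0.3, 0.7]
width: 0.0871
```

```bash
python3 - <<'E'
from bench import *
from h import *
from scipy.spatial.transform import Rotation as R
st=read_state(); M=R.from_quat(st["eef_rot"]).as_matrix(); print(st["ee_pos"],st["ft_force"],np.degrees(np.arctan2(M[1,0],M[0,0])))
o=[]
for n,(r,c) in dict(side=(110,120),top=(180,260)).items():
    k=camera(n); im=k["img"][r:r+180,c:c+150,::-1]
    o.append(cv2.resize(im,None,fx=2.6,fy=2.6,interpolation=cv2.INTER_CUBIC))
cv2.imwrite("pics/g1.png",np.hstack(o))
E
```

```text
[ 0.4253 -0.3517  0.1593] [0.731  0.3317 0.7145] -78.22948210781949
```

View pics/g1.png

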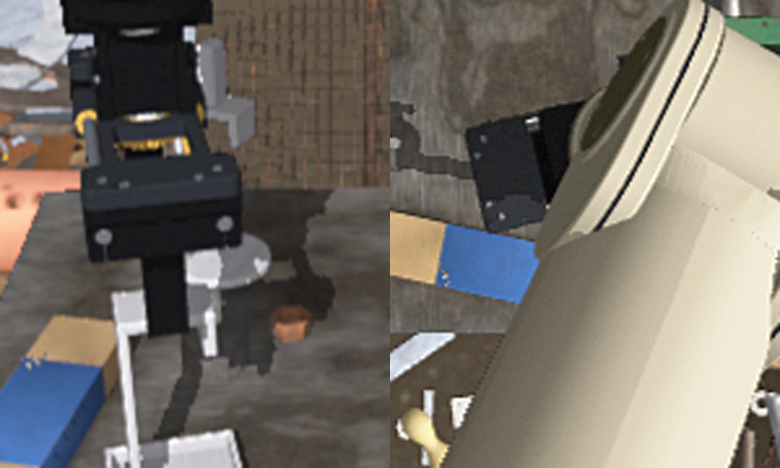

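The side crop shows the near finger at about (165, 300), in front of the lug and midway between the shank (125) and the tip (210). In the top view the arm hides the grip. I'll close now.

Emit:
jog_arm --commands '[{"translation": [0, 0, 0], "twist": 0}, {"translation": [0, 0, 0], "twist": 0}, {"translation": [0, 0, 0], "twist": 0}, {"translation": [0, 0, 0], "twist": 0}, {"translation": [0, 0, 0], "twist": 0}, {"translation": [0, 0, 0], "twist": 0}, {"translation": [0, 0, 0], "twist": 0}, {"translation": [0, 0, 0], "twist": 0}, {"translation": [0, 0, 0], "twist": 0}, {"translation": [0, 0, 0], "twist": 0}]' --grip 1 --grip_force 40

```text
time: 3.7
ee_pos: [0.4251, -0.3513, 0.1585]
eef_rot: [0.549, -0.446, 0.446, -0.549]
ft_force: [-0.3, -1.0, -0.8]
width: 0.0235
```

Emit:
jog_arm --commands '[{"translation": [0, 0, 5], "twist": 0}, {"translation": [0, 0, 8], "twist": 0}, {"translation": [0, 0, 12], "twist": 0}, {"translation": [0, 0, 15], "twist": 0}, {"translation": [0, 0, 15], "twist": 0}, {"translation": [0, 0, 12], "twist": 0}, {"translation": [0, 0, 8], "twist": 0}, {"translation": [0, 0, 3], "twist": 0}, {"translation": [0, 0, 0], "twist": 0}, {"translation": [0, 0, 0], "twist": 0}, {"translation": [0, 0, 0], "twist": 0}]'

```text
time: 4.8
ee_pos: [0.4248, -0.351, 0.2359]
eef_rot: [-0.549, 0.446, -0.446, 0.549]
ft_force: [0.8, 0.2, -4.4]
width: 0.0234
```

```bash
python3 - <<'E'
from bench import *
from h import *
st=read_state(); print(st["time"],st["ee_pos"],st["ft_force"],st["torque"],st["width"])
k=camera("side"); pickle.dump(k,open("side1.pkl","wb"))
cv2.imwrite("pics/l1.png",cv2.resize(k["img"][100:330,90:390,::-1],None,fx=2.6,fy=2.6,interpolation=cv2.INTER_CUBIC))
E
```

```text
4.8 [ 0.4248 -0.351   0.2359] [ 0.7967  0.2125 -4.4023] [-0.0124 -0.0089 -0.0168] 0.02336988345197349
```

View pics/l1.png

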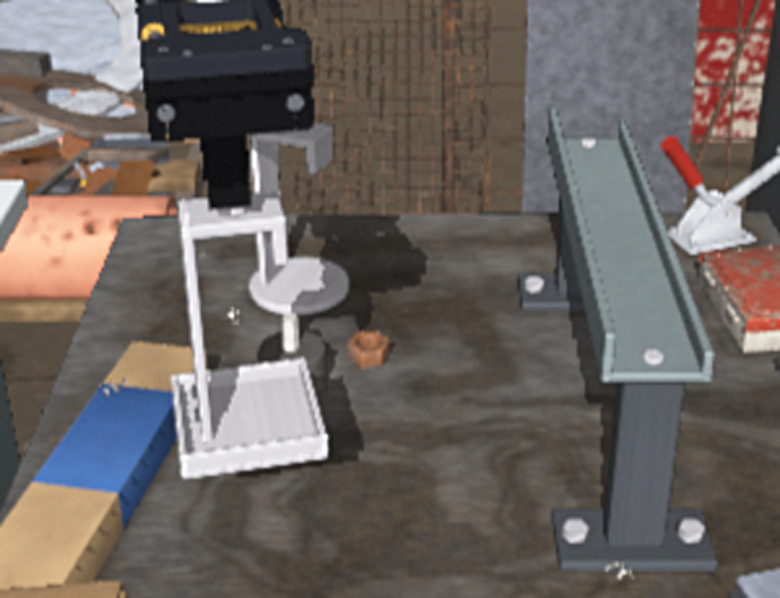

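Emit:
jog_arm --commands '[{"translation": [5, 0, 0], "twist": -0.01}, {"translation": [10, 0, 0], "twist": -0.02}, {"translation": [15, 0, 0], "twist": -0.025}, {"translation": [15, 0, 0], "twist": -0.025}, {"translation": [15, 5, 0], "twist": -0.025}, {"translation": [15, 10, 0], "twist": -0.025}, {"translation": [15, 14, 0], "twist": -0.025}, {"translation": [10, 16, 0], "twist": -0.025}, {"translation": [5, 16, 0], "twist": -0.02}, {"translation": [0, 16, 0], "twist": -0.015}, {"translation": [0, 16, 0], "twist": -0.01}, {"translation": [0, 15, 0], "twist": 0}, {"translation": [0, 12, 0], "twist": 0}, {"translation": [0, 7, 0], "twist": 0}, {"translation": [0, 2, 0], "twist": 0}, {"translation": [0, 0, 0], "twist": 0}, {"translation": [0, 0, 0], "twist": 0}, {"translation": [0, 0, 0], "twist": 0}]'

```text
time: 6.65
ee_pos: [0.53, -0.223, 0.2365]
eef_rot: [0.495, -0.505, 0.505, -0.495]
ft_force: [-0.5, 1.1, -3.3]
width: 0.0238
```

```bash
python3 - <<'E'
from bench import *
from h import *
from scipy.spatial.transform import Rotation as R
st=read_state(); M=R.from_quat(st["eef_rot"]).as_matrix(); print(st["time"],st["ee_pos"],st["ft_force"],st["width"],np.degrees(np.arctan2(M[1,0],M[0,0]))+90)
o=[]
for n,(r,c) in dict(side=(110,200),top=(80,190)).items():
    k=camera(n); pickle.dump(k,open(n+"2.pkl","wb")); im=k["img"][r:r+200,c:c+170,::-1]
    o.append(cv2.resize(im,None,fx=2.3,fy=2.3,interpolation=cv2.INTER_CUBIC))
cv2.imwrite("pics/p2.png",np.hstack(o))
E
```

```text
6.65 [ 0.53   -0.223   0.2365] [-0.492   1.0987 -3.312 ] 0.023837898089193652 -1.15907238776704
```

View pics/p2.png

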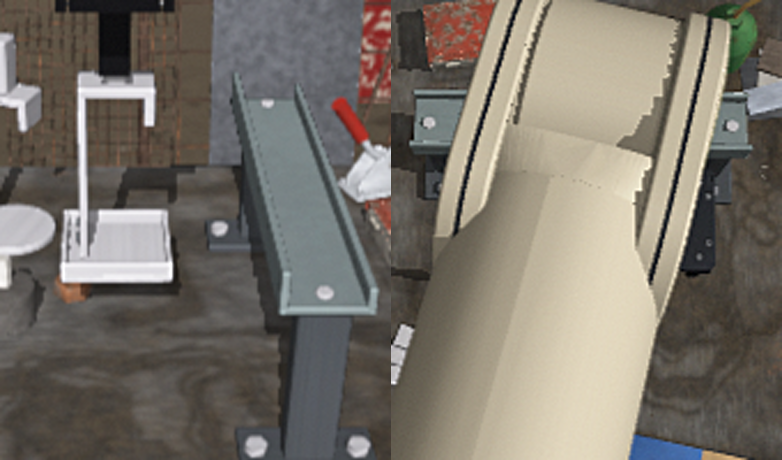

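```bash
python3 - <<'E'
from h import *
k=pickle.load(open("side2.pkl","rb"))
cv2.imwrite("pics/z2.png",cv2.resize(k["img"][135:240,220:285,::-1],None,fx=5.6,fy=5.6,interpolation=cv2.INTER_NEAREST))
a=np.radians(-1.16); Rz=np.array([[np.cos(a),-np.sin(a),0],[np.sin(a),np.cos(a),0],[0,0,1]])
for p in [(-.042,-.042,0),(.042,-.042,0),(.042,-.042,.016),(-.042,-.042,.016),(-.028,-.018,.148),(.028,-.018,.148),(.028,-.018,.118),(-.028,-.018,.140)]:
    q=proj(k,Rz@np.array(p)+[.530,-.223,.078]); print(p,(q-[220,135]+.5)*5.6-.5)
E
```

```text
(-0.042, -0.042, 0) [ 33.7506 545.7211]
(0.042, -0.042, 0) [303.7594 545.518 ]
(0.042, -0.042, 0.016) [305.0466 502.0664]
(-0.042, -0.042, 0.016) [ 32.488  502.2258]
(-0.028, -0.018, 0.148) [73.0586 75.9068]
(0.028, -0.018, 0.148) [264.7391  76.1094]
(0.028, -0.018, 0.118) [262.9545 169.0951]
(-0.028, -0.018, 0.14) [ 73.5262 101.0603]
```

View pics/z2.png

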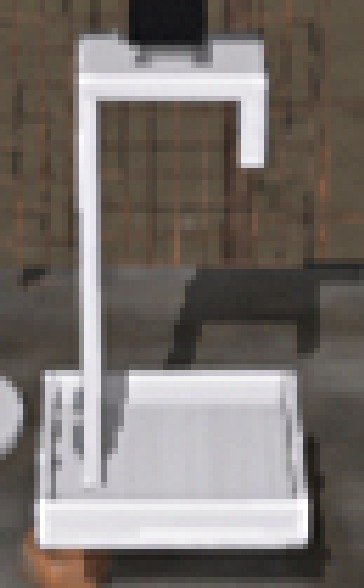

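Emit:
jog_arm --commands '[{"translation": [4, 0, 0], "twist": 0}, {"translation": [8, 0, 0], "twist": 0}, {"translation": [12, 0, 0], "twist": 0}, {"translation": [12, 0, 0], "twist": 0}, {"translation": [12, 0, 0], "twist": 0}, {"translation": [12, 0, 0], "twist": 0}, {"translation": [12, 0, 0], "twist": 0}, {"translation": [12, 0, 0], "twist": 0}, {"translation": [10, 0, 0], "twist": 0}, {"translation": [7, 0, 0], "twist": 0}, {"translation": [4, 0, 0], "twist": 0}, {"translation": [0, 0, 0], "twist": 0}, {"translation": [0, 0, 0], "twist": 0}, {"translation": [0, 0, 0], "twist": 0}]'

```text
time: 8.15
ee_pos: [0.6348, -0.2225, 0.2368]
eef_rot: [0.495, -0.505, 0.505, -0.495]
ft_force: [0.2, 0.9, -3.1]
width: 0.0235
```

```bash
python3 - <<'E'
from bench import *
from h import *
from scipy.spatial.transform import Rotation as R
st=read_state(); M=R.from_quat(st["eef_rot"]).as_matrix(); print(st["time"],st["ee_pos"],st["ft_force"],st["width"],np.degrees(np.arctan2(M[1,0],M[0,0]))+90)
k=camera("side"); pickle.dump(k,open("side3.pkl","wb"))
cv2.imwrite("pics/z3.png",cv2.resize(k["img"][115:265,255:375,::-1],None,fx=4,fy=4,interpolation=cv2.INTER_CUBIC))
E
```

```text
8.15 [ 0.6348 -0.2225  0.2368] [ 0.1527  0.9233 -3.0718] 0.023500634338573065 -1.1192720142301198
```

View pics/z3.png

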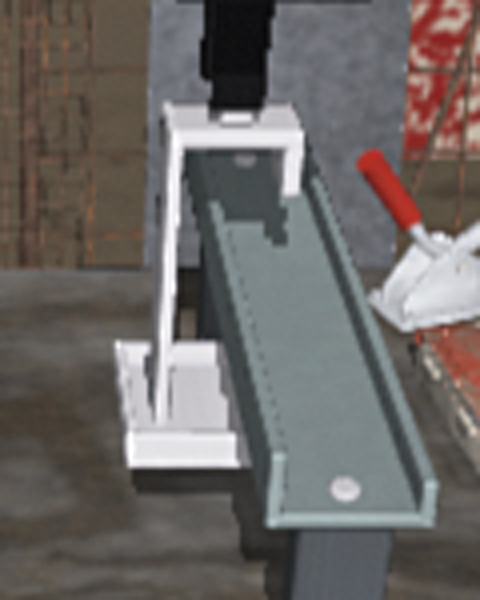

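```bash
python3 - <<'E'
from h import *
k=pickle.load(open("side3.pkl","rb"))
a=np.radians(-1.1); Rz=np.array([[np.cos(a),-np.sin(a),0],[np.sin(a),np.cos(a),0],[0,0,1]])
for p in [(-.042,-.042,0),(-.042,-.042,.016),(-.028,-.018,.148),(.028,-.018,.148),(.028,-.018,.118)]:
    q=proj(k,Rz@np.array(p)+[.6355,-.2225,.0785]); print(p,(q-[255,115]+.5)*4-.5)
E
```

```text
(-0.042, -0.042, 0) [125.7948 465.2394]
(-0.042, -0.042, 0.016) [127.1726 434.2479]
(-0.028, -0.018, 0.148) [169.2778 130.7052]
(0.028, -0.018, 0.148) [305.4304 130.7954]
(0.028, -0.018, 0.118) [299.4788 197.0096]
```

Emit:
jog_arm --commands '[{"translation": [0, 0, -4], "twist": 0}, {"translation": [0, 0, -8], "twist": 0}, {"translation": [0, 0, -8], "twist": 0}, {"translation": [0, 0, -8], "twist": 0}, {"translation": [0, 0, -8], "twist": 0}, {"translation": [0, 0, -6], "twist": 0}, {"translation": [0, 0, -4], "twist": 0}, {"translation": [0, 0, -2], "twist": 0}, {"translation": [0, 0, 0], "twist": 0}, {"translation": [0, 0, 0], "twist": 0}]'

```text
time: 9.2
ee_pos: [0.6353, -0.2223, 0.1889]
eef_rot: [0.495, -0.505, 0.505, -0.495]
ft_force: [0.3, -0.6, -4.4]
width: 0.0238
```

Emit:
jog_arm --commands '[{"translation": [0, 0, -1], "twist": 0}, {"translation": [0, 0, -1], "twist": 0}, {"translation": [0, 0, -1], "twist": 0}, {"translation": [0, 0, -0.5], "twist": 0}, {"translation": [0, 0, -0.5], "twist": 0}, {"translation": [0, 0, 0], "twist": 0}, {"translation": [0, 0, 0], "twist": 0}]'

```text
time: 9.9
ee_pos: [0.6351, -0.2223, 0.1846]
eef_rot: [0.495, -0.505, 0.505, -0.495]
ft_force: [-0.0, 0.1, -4.7]
width: 0.0239
```

Emit:
jog_arm --commands '[{"translation": [0, 0, -0.5], "twist": 0}, {"translation": [0, 0, -0.5], "twist": 0}, {"translation": [0, 0, 0], "twist": 0}, {"translation": [0, 0, 0], "twist": 0}]'

```text
time: 10.3
ee_pos: [0.6351, -0.2222, 0.1835]
eef_rot: [0.495, -0.505, 0.505, -0.495]
ft_force: [-0.3, -0.0, -4.2]
width: 0.0237
```

Emit:
jog_arm --commands '[{"translation": [0, 0, -0.5], "twist": 0}, {"translation": [0, 0, 0], "twist": 0}, {"translation": [0, 0, 0], "twist": 0}]'

```text
time: 10.6
ee_pos: [0.6352, -0.2223, 0.1835]
eef_rot: [0.495, -0.505, 0.505, -0.495]
ft_force: [-0.9, 0.8, 0.3]
width: 0.0239
```

Emit:
jog_arm --commands '[{"translation": [0, 0, -0.5], "twist": 0}, {"translation": [0, 0, 0], "twist": 0}, {"translation": [0, 0, 0], "twist": 0}]'

```text
time: 10.9
ee_pos: [0.6352, -0.2223, 0.1834]
eef_rot: [0.495, -0.505, 0.505, -0.495]
ft_force: [-4.7, 1.0, 6.2]
width: 0.0239
```

Emit:
jog_arm --commands '[{"translation": [0, 0, -0.5], "twist": 0}, {"translation": [0, 0, 0], "twist": 0}, {"translation": [0, 0, 0], "twist": 0}]'

```text
time: 11.2
ee_pos: [0.6352, -0.2222, 0.1834]
eef_rot: [0.495, -0.504, 0.505, -0.495]
ft_force: [-5.4, 1.2, 8.5]
width: 0.0238
```

Emit:
jog_arm --commands '[{"translation": [0, 0, 0.5], "twist": 0}, {"translation": [0, 0, 0.3], "twist": 0}, {"translation": [0, 0, 0], "twist": 0}]'

```text
time: 11.5
ee_pos: [0.6352, -0.2223, 0.1834]
eef_rot: [0.495, -0.505, 0.505, -0.495]
ft_force: [-4.3, 1.5, 6.1]
width: 0.0241
```

```bash
python3 - <<'E'
from bench import *
from h import *
st=read_state(); print(st["time"],st["ee_pos"],st["ft_force"],st["torque"])
k=camera("side"); pickle.dump(k,open("side4.pkl","wb"))
cv2.imwrite("pics/z4.png",cv2.resize(k["img"][115:275,255:375,::-1],None,fx=3.7,fy=3.7,interpolation=cv2.INTER_CUBIC))
E
```

```text
11.5 [ 0.6352 -0.2223  0.1834] [-4.3136  1.4522  6.0975] [0.3409 0.9575 0.0002]
```

View pics/z4.png

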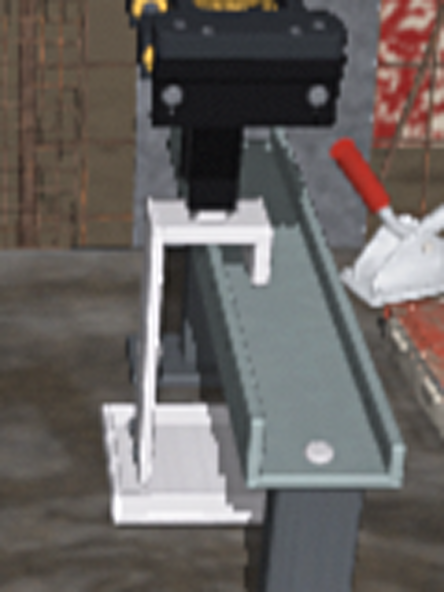

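The bridge sits on the lip: the lip crosses at column 205, between the shank at 155 and the tip at 258. I'll ease the load off and release.

Emit:
jog_arm --commands '[{"translation": [0, 0, 0.4], "twist": 0}, {"translation": [0, 0, 0.2], "twist": 0}, {"translation": [0, 0, 0], "twist": 0}]' --grip_force 15

```text
time: 11.85
ee_pos: [0.6353, -0.2223, 0.1834]
eef_rot: [0.495, -0.505, 0.505, -0.495]
ft_force: [-1.8, -0.2, 2.6]
width: 0.0241
```

Emit:
jog_arm --commands '[{"translation": [0, 0, 0], "twist": 0}, {"translation": [0, 0, 0], "twist": 0}, {"translation": [0, 0, 0], "twist": 0}]' --grip 0.66

```text
time: 12.15
ee_pos: [0.6351, -0.2222, 0.1832]
eef_rot: [-0.495, 0.505, -0.505, 0.495]
ft_force: [-0.2, 1.0, 0.0]
width: 0.0295
```

Emit:
jog_arm --commands '[{"translation": [0, 0, 0], "twist": 0}, {"translation": [0, 0, 0], "twist": 0}, {"translation": [0, 0, 0], "twist": 0}, {"translation": [0, 0, 0], "twist": 0}, {"translation": [0, 0, 0], "twist": 0}]' --grip 0.3

```text
time: 12.65
ee_pos: [0.6351, -0.2223, 0.1835]
eef_rot: [0.495, -0.505, 0.505, -0.495]
ft_force: [0.3, -0.0, 0.8]
width: 0.0586
```

Emit:
jog_arm --commands '[{"translation": [0, 0, 3], "twist": 0}, {"translation": [0, 0, 8], "twist": 0}, {"translation": [0, 0, 15], "twist": 0}, {"translation": [0, 0, 20], "twist": 0}, {"translation": [0, 0, 20], "twist": 0}, {"translation": [0, 0, 20], "twist": 0}, {"translation": [0, 0, 15], "twist": 0}, {"translation": [0, 0, 10], "twist": 0}, {"translation": [0, 0, 0], "twist": 0}, {"translation": [0, 0, 0], "twist": 0}]'

```text
time: 13.65
ee_pos: [0.635, -0.2222, 0.2939]
eef_rot: [-0.495, 0.505, -0.505, 0.495]
ft_force: [-0.2, 0.5, -0.7]
width: 0.0608
```

```bash
python3 - <<'E'
from bench import *
from h import *
st=read_state(); print(st["time"],st["ee_pos"],st["ft_force"],st["width"])
k=camera("side"); pickle.dump(k,open("side5.pkl","wb"))
cv2.imwrite("pics/z5.png",cv2.resize(k["img"][90:320,100:400,::-1],None,fx=2.6,fy=2.6,interpolation=cv2.INTER_CUBIC))
E
```

```text
13.65 [ 0.635  -0.2222  0.2939] [-0.1829  0.5043 -0.7197] 0.0608140153049615
```

View pics/z5.png

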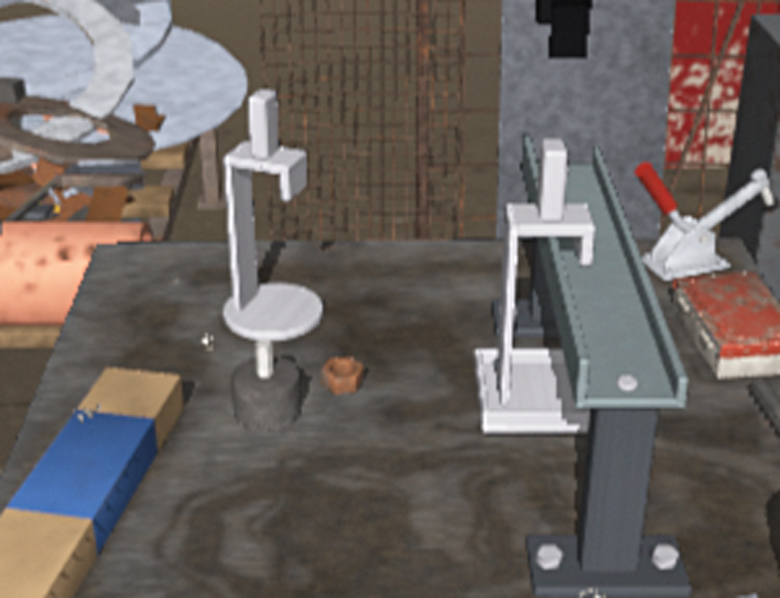

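```bash
python3 - <<'E'
from h import *
k=pickle.load(open("side5.pkl","rb")); k0=pickle.load(open("side0.pkl","rb"))
cv2.imwrite("pics/z6.png",cv2.resize(k["img"][140:262,278:338,::-1],None,fx=4.9,fy=4.9,interpolation=cv2.INTER_NEAREST))
a=np.radians(-1.1); Rz=np.array([[np.cos(a),-np.sin(a),0],[np.sin(a),np.cos(a),0],[0,0,1]])
for p in [(-.042,-.042,0),(-.042,-.042,.016),(-.028,-.018,.148),(.028,-.018,.148),(.028,-.018,.118),(-.008,-.012,.198),(.008,-.012,.198),(.008,-.012,.148)]:
    q=proj(k,Rz@np.array(p)+[.6355,-.2225,.025]); print(p,(q-[278,140]+.5)*4.9-.5)
# change of untouched objects
d=cv2.absdiff(k["img"],k0["img"]).max(2)
for n,(x0,x1,y0,y1) in dict(round_upper=(185,225,118,150),nut_saw=(188,245,222,256)).items():
    print(n,d[y0:y1,x0:x1].mean(),(d[y0:y1,x0:x1]>60).sum())
E
```

```text
(-0.042, -0.042, 0) [ 36.0892 569.4885]
(-0.042, -0.042, 0.016) [ 37.676  533.7952]
(-0.028, -0.018, 0.148) [ 87.3068 180.4517]
(0.028, -0.018, 0.148) [248.7464 180.4479]
(0.028, -0.018, 0.118) [241.9122 256.4815]
(-0.008, -0.012, 0.198) [151.7637  40.3142]
(0.008, -0.012, 0.198) [198.9943  40.3449]
(0.008, -0.012, 0.148) [188.9546 172.7175]
round_upper 3.525 0
nut_saw 27.812177502579978 224
```

View pics/z6.png

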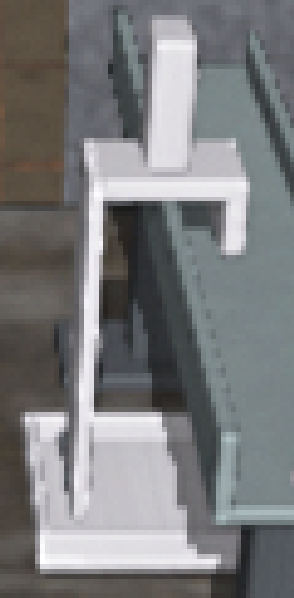

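```bash
python3 - <<'E'
from bench import *
close_job(); s=read_state(); print(s["time"],s["ft_force"],s["width"])
E
```

```text
the job is handed in; nothing more can be done
the job is handed in; nothing more can be done
```

The square-tray carrier now hangs on the rail's lip, released, and the job was handed in at about 13.7 s of the 38 s allowed. I gripped it by its lug, lifted it about 78 mm, turned it square to the rail and moved its hook over the lip near the middle. I then lowered it in half-millimetre steps until the force showed the lip taking the weight, eased the load off, opened the gripper and raised the arm clear.

**Last checks (side camera):**
- **Hang:** the hook's tip is behind the lip. The carrier is upright to about 0.6 degrees, and the hanging pose I expected fits its visible corners to about 1 pixel.
- **Position along the rail:** the middle came out at y = -0.222 m from the top view and about -0.229 m from the side view. I placed the carrier at -0.222 m.
- **Other things:** the round carrier's upper part matches its first picture. The nut is at its original pixel position, and the hole saw stands upright. The pixel comparison around the nut and saw did show changes. I put these down to the moved carrier no longer hiding or shading that area, and did not confirm it separately.
- **Forces:** the push on the wrist while seating read at most about 10 N. The gripper was free of the carrier at the end.

I did not confirm the hang from the top camera, because the arm blocked that view.

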